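Move three boards on round the rework bench

ROBOT

A 7-joint arm with a two-finger parallel gripper is mounted at the origin on the work surface. World frame = base frame: x ahead of the robot, y to its left, z up, the work surface at z = 0. Lengths are in m, angles in rad, forces in N, time in s.
With the tool pointing down it reaches from about 0.425 to 0.875 m from the base axis. Payload 8.4 kg.
Tool frame: the origin (TCP) lies on the mounting face of the last link; the fingertips stand 182 mm ahead of it and the grasp point (between the pads) lies 164 mm ahead of it; x points along the fingers, z is the direction in which the jaws open and shut, and the axes are right-handed (so a half turn about x gives the same grasp; the last joint's range is limited). The gripper opens to 87 mm and grips with 3 to 60 N. Pads are 19 mm wide; open, the fingers measure 117 mm over their backs; the gripper's body (75 mm by 190 mm) begins 51 mm behind the grasp point.
Start: joints at [1.173, 0.333, 0.04, 1.465, -0.013, 1.343, -0.059], TCP at [0.191, -0.621, 0.405] pointing down, gripper open.
Joint ranges: [-2.58, 2.58], [-0.38, 2.09], [-1.3, 1.39], [0.25, 2.4], [-1.5, 4.64], [0.08, 2.09], [-2.65, 2.65]. Speed limits (rad/s): [2.22, 2.22, 2.79, 2.79, 3.14, 3.14, 3.14].

INTERFACE

Orientations are given as a unit quaternion [x, y, z, w].
In Python, from rig import bot, planner, state, grab_frame, camera_model, trace, spot_point gives the robot as it stands. Calls block until the motion is done:
- bot.movep(position, orientation): joint-space move of the TCP to a pose.
- bot.move_l(position, orientation=None, speed=0.15, guard=None): straight line of the TCP; orientation=None keeps the orientation; speed is the mean speed in m/s. With guard (N) it stops when the force on the tool has changed by that much, and returns True; else False.
- bot.goto_joints(angles): joint-space move.
- bot.grip(opening): finger opening in m; the grip force is fixed at half the most; returns when the fingers have stopped.
- bot.dwell(seconds).
- planner.inverse_kinematics(position, orientation): joint angles nearest the present ones, or None.
- state(): the state.
- grab_frame(name): name is "side" or "top"; returns (picture, depth): 480x640x3 uint8, blue, green, red; 480x640 float32, m along the optical axis (not along the pixel's ray), 0 where there is no reading.
- camera_model(name): a dict with "fov_y" (degrees; the focal length in pixels is half the picture's height over the tangent of half this angle, whatever the lens; pixels are square), "cx", "cy" (the principal point, pixels), "R" (3x3) and "t" (3): a world point X has camera coordinates R X + t. Camera axes: x right, y down, z forward; pixel columns grow to the right and rows downward; lengths in m; the calibration is good to about 2 mm. A picture is of the moment at which its call begins. camera_model takes no time and is no camera call.
A pose or a line that the arm cannot do raises bot.IKError and nothing moves.
- bot.close_job(): hands the job in, once; it reports no verdict.
Trained networks look in the newest picture that a camera, given by its name, has taken for a name from the list of things; names that differ only in an ending like _2 or _b are one class to them, and where a whole thing is asked for, a point or a joint stands for the part that bears it (a point fixed in the world has none). Each returns a list of dicts, best first, with "p" (0 to 1); they miss things now and then, are a little off and sometimes report something else, mostly with a low value. They report only what shows in the picture. A call takes as long as a camera call. They do not tell look-alikes from the thing itself.
- trace(thing, camera): "pixels" (480x640 bool, what is visible of it) and "extent" ([centre column, centre row, width, height] in pixels, round what is visible of it).
- spot_point(thing, camera): "uv" ([column, row] in pixels: a listed point, or the origin of a listed thing).
The state is a dict: "t": time; "qpos": joint angles; "joint_velocities": joint speeds; "joint_efforts": joint torques, N m; "eef_pos": TCP position; "tcp_rot": TCP orientation; "ft_force": force on the tool from outside, world axes, zero at the start; "ft_torque": the same for the moment, N m; "opening": finger opening in m.
Only numpy, scipy, OpenCV 4.12 (cv2) and the standard library are available. Lean on these libraries where they do the work, as an engineer would, in place of code of your own. Each camera call takes 0.05 s, during which the arm holds its last target.

TASK

Three boards on this repair bench have to change places: the blue one has been reworked and goes from the hot plate to the inspection stage, the green one has passed inspection and goes from the stage to the test jig, and the red one has failed its test and goes from the jig back to the hot plate. Each place takes one board, so park one of them on the free pink foam block on the way; leave each board lying flat, in the middle of its new place and square with it (either way round). Set the boards down rather than dropping them, and leave the flux bottle, the dish of inserts and the screwdriver where they are.

Things in the scene. Friction and masses are not known exactly. Their poses are not given: they have to be found in the camera images.
- blue_grip (a point): Blue circuit board, 90 (x) x 65 x 2 mm, loose, 0.13 kg. Origin: where to grip the black finned heat sink at its middle (50 along x, 30 wide in y, 36 high): 26 mm over the board's underside, 12 mm under its top; grip across y. Green terminal block (11 high) at the -x end, capacitors (13 high) at +x, flat chips beside the heat sink. z up. Starts on the hot plate.
- green_grip (a point): Green circuit board, 90 (x) x 65 x 2 mm, loose, 0.13 kg. Origin: where to grip the black finned heat sink at its middle (50 along x, 30 wide in y, 36 high): 26 mm over the board's underside, 12 mm under its top; grip across y. Blue terminal block (11 high) at the -x end, capacitors (13 high) at +x, flat chips beside the heat sink. z up. Starts on the inspection stage.
- red_grip (a point): Red circuit board, 90 (x) x 65 x 2 mm, loose, 0.13 kg. Origin: where to grip the black finned heat sink at its middle (50 along x, 30 wide in y, 36 high): 26 mm over the board's underside, 12 mm under its top; grip across y. Green terminal block (11 high) at the -x end, capacitors (13 high) at +x, flat chips beside the heat sink. z up. Starts on the test jig.
- hotplate_top (a point): Mini hot plate: bare aluminium plate 100 (x) x 90 mm on white posts over a black housing 130 x 104 mm with cyan display, steel knob and red switch on a low strip at the front (-x). Origin: middle of the plate's upper face, 44 mm over the bench; a board lies on it, long side along x, its middle above the origin. z up. Fixed.
- stage_top (a point): XY inspection stage: ivory plate 112 (x) x 94 mm with thin black lines, on an aluminium and dark steel slide with two steel micrometer screws (front and right, low). Origin: middle of the plate's upper face, 44 mm over the bench; a board lies on it, long side along x, its middle above the origin. z up, -x is the front. Fixed.
- jig_top (a point): Test jig: slate blue base 132 x 110 mm, amber plate 102 (x) x 84 mm with gold pins and four white posts (36 mm either way in x, 24 in y) that carry the board; red and black sockets, red lamp, yellow button on a low strip at the front (-x). Origin: middle between the posts at their tops, 44 mm over the bench; board's long side along x, middle above the origin. z up. Fixed.
- foam_top (a point): Middle of the upper face of the pink antistatic foam block, the free spot: 125 (x) x 105 x 25 mm, upper face 25 mm above the bench, firm, fixed, empty at the start. z is up.
- flux_mid (a point): Middle of the small amber flux bottle, 36 mm diameter, 72 mm high, upright, origin 36 mm above the bench. A bystander, not to be moved.
- dish_mid (a point): Middle of the small glass dish with brass threaded inserts, 58 mm diameter, 18 mm high, origin 9 mm above the bench. A bystander, not to be moved.
- driver_grip (a point): Origin: middle of the handle of the small yellow-handled screwdriver, 130 mm long, lying on the bench. A bystander, not to be moved.
There are look-alikes about, which are no part of the job. There is more than one size of the part that bears foam_top; the job needs the smallest.

How it is judged:
On the way:
1. one of the three boards has been set down and let go on the pink foam block (((horizontal distance between blue_grip and foam_top below 0.035 m and z of blue_grip in the frame of foam_top between 0.021 and 0.031 m and angle between blue_grip's own z axis and vertical below 0.08 rad and linear speed of blue below 0.02 m/s and contact force between the fingers and blue below 0.05 N) or (horizontal distance between green_grip and foam_top below 0.035 m and z of green_grip in the frame of foam_top between 0.021 and 0.031 m and angle between green_grip's own z axis and vertical below 0.08 rad and linear speed of green below 0.02 m/s and contact force between the fingers and green below 0.05 N) or (horizontal distance between red_grip and foam_top below 0.035 m and z of red_grip in the frame of foam_top between 0.021 and 0.031 m and angle between red_grip's own z axis and vertical below 0.08 rad and linear speed of red below 0.02 m/s and contact force between the fingers and red below 0.05 N))), for 0.2 s.
At the end, for the whole second after the job is handed in: Blue board on the stage, green on the jig, red on the hot plate: each flat on it (within 5 mm in height, 0.08 rad), its middle within 13 mm of the place's middle, long side within 0.2 rad of the place's x axis either way round, released and at rest (horizontal distance between blue_grip and stage_top below 0.013 m and z of blue_grip in the frame of stage_top between 0.021 and 0.031 m and angle between each of blue_grip, green_grip, red_grip's own z axis and vertical below 0.08 rad and angle between the x axis of blue_grip and the x axis of stage_top, either way round below 0.2 rad and linear speed of each of blue, green, red below 0.02 m/s and contact force between the fingers and blue below 0.05 N and horizontal distance between green_grip and jig_top below 0.013 m and z of green_grip in the frame of jig_top between 0.021 and 0.031 m and angle between the x axis of green_grip and the x axis of jig_top, either way round below 0.2 rad and contact force between the fingers and green below 0.05 N and horizontal distance between red_grip and hotplate_top below 0.013 m and z of red_grip in the frame of hotplate_top between 0.021 and 0.031 m and angle between the x axis of red_grip and the x axis of hotplate_top, either way round below 0.2 rad and contact force between the fingers and red below 0.05 N); the robot touches nothing.
It fails at once if a board is dropped (it falls at more than 0.6 m/s with no finger on it) ((linear speed of blue above 0.6 m/s and contact force between the fingers and blue below 0.05 N) or (linear speed of green above 0.6 m/s and contact force between the fingers and green below 0.05 N) or (linear speed of red above 0.6 m/s and contact force between the fingers and red below 0.05 N)).
It fails at once if the flux bottle is shifted by more than 20 mm (distance of flux_mid from where it was at the start of the episode above 0.02 m).
It fails at once if the dish is shifted by more than 20 mm (distance of dish_mid from where it was at the start of the episode above 0.02 m).
It fails at once if the screwdriver is shifted by more than 20 mm (distance of driver_grip from where it was at the start of the episode above 0.02 m).
It also fails if it takes over 112 s, if anything falls off the work surface, if the arm or the gripper's body presses on something with over 40 N, if the wrist force passes 120 N, or if a joint passes its speed limit or range.

## Working session

There is one attempt and no reset: what is moved stays moved. The work goes in short steps, each a Python script; the robot and the scene stay as the last script left them, time stands still between calls to the robot, and variables do not carry over. Pictures are saved under pics/ and viewed, and the job is handed in when it is done.

```bash
ls; mkdir -p pics
python3 - <<'E'
from rig import *
import cv2,numpy as np
for n in("side","top"):
    im,d=grab_frame(n); cv2.imwrite(f"pics/{n}0.png",im); np.save(f"pics/{n}0.npy",d)
    m=camera_model(n); print(n,m)
s=state(); print(s)
E
```

```text
pics
side {'fov_y': 47.20372046187103, 'cx': 318.40250459283703, 'cy': 238.83957913780282, 'R': array([[-0.7802153 , -0.62524344, -0.01829535],
       [-0.42393762,  0.55006798, -0.71951519],
       [ 0.45993584, -0.55362067, -0.69423567]]), 't': array([0.36026783, 0.30149429, 0.92193393])}
top {'fov_y': 44.02899308574433, 'cx': 331.8529504093555, 'cy': 245.7250126381336, 'R': array([[-4.00651655e-04, -9.99987718e-01, -4.93999897e-03],
       [-9.98413426e-01,  6.78167350e-04, -5.63042686e-02],
       [ 5.63069272e-02,  4.90960290e-03, -9.98401435e-01]]), 't': array([-0.07119331,  0.50345136,  1.28991419])}
{'t': 0.1, 'qpos': array([ 1.17279596,  0.33382321,  0.03984657,  1.46614235, -0.01340175,
        1.34328475, -0.05849217]), 'joint_velocities': array([ 4.82964285e-06, -8.11103539e-04, -1.32908931e-04, -2.38238907e-03,
        1.33320023e-03,  1.32782894e-03,  7.72709529e-04]), 'joint_efforts': array([ 3.53659038e-03, -6.57806039e+01,  1.33933961e+00, -4.04712081e+01,
       -5.98037196e-02,  4.08797257e-02, -2.71186661e-05]), 'eef_pos': array([ 0.19130735, -0.62105541,  0.40397848]), 'tcp_rot': array([ 0.4202711 ,  0.56926885, -0.41973419,  0.56844384]), 'ft_force': array([ 0.42238622,  0.19223397, -0.13828083]), 'ft_torque': array([ 0.03042622, -0.06356962, -0.01735473]), 'opening': 0.08677144012841238}
```

View pics/top0.png

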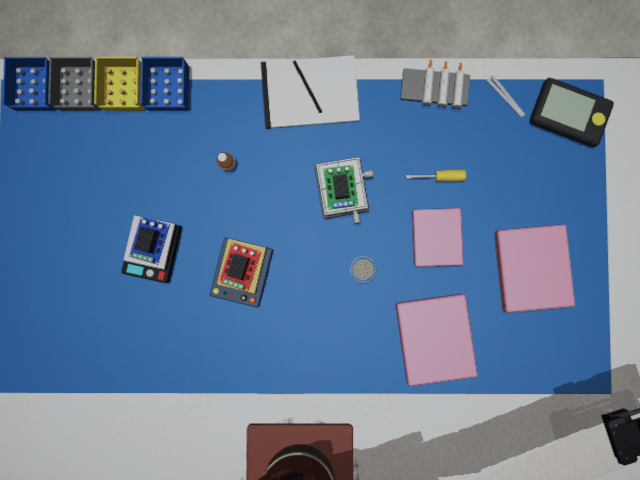

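View pics/side0.png

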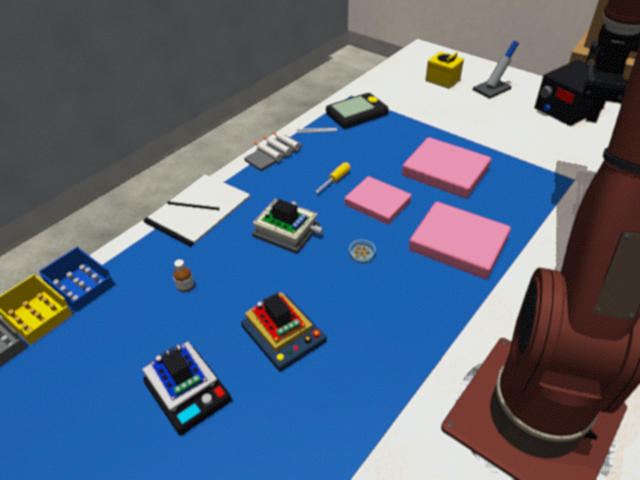

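```bash
cat > h.py <<'E'
from rig import *
import cv2,numpy as np
def K(m):
    f=240/np.tan(np.radians(m["fov_y"])/2); return f,m["cx"],m["cy"]
def ray(n,uv,z):
    m=camera_model(n); f,cx,cy=K(m); R,t=m["R"],m["t"]
    d=R.T@np.array([(uv[0]-cx)/f,(uv[1]-cy)/f,1.]); c=-R.T@t
    return c+d*(z-c[2])/d[2]
def cloud(n,D):
    m=camera_model(n); f,cx,cy=K(m)
    v,u=np.mgrid[:480,:640]
    P=np.stack([(u-cx)/f*D,(v-cy)/f*D,D],-1)-m["t"]
    return P@m["R"]
def proj(n,X):
    m=camera_model(n); f,cx,cy=K(m); c=m["R"]@np.array(X)+m["t"]
    return np.array([f*c[0]/c[2]+cx,f*c[1]/c[2]+cy])
E
python3 - <<'E'
from h import *
Z=dict(blue_grip=.07,green_grip=.07,red_grip=.07,hotplate_top=.044,stage_top=.044,jig_top=.044,foam_top=.025,flux_mid=.036,dish_mid=.009,driver_grip=.01)
for th,z in Z.items():
  for n in("top","side"):
    for r in spot_point(th,n)[:4]:
        if r["p"]>.15: print(th,n,np.round(r["uv"],1),round(r["p"],2),np.round(ray(n,r["uv"],z),3))
D=np.load("pics/top0.npy"); C=cloud("top",D)
im=cv2.imread("pics/top0.png")
print("bench",np.median(C[300:380,20:180,2]), "foam",np.median(C[220:255,425:450,2]))
out=[]
for (u,v) in [(148,245),(240,270),(343,187),(438,237)]:
    c=im[v-48:v+48,u-48:u+48]; out.append(cv2.resize(c,None,fx=4,fy=4,interpolation=cv2.INTER_CUBIC))
a=np.vstack([np.hstack(out[:2]),np.hstack(out[2:])])
cv2.imwrite("pics/crop0.png",cv2.resize(a,(600,600),interpolation=cv2.INTER_AREA))
E
```

```text
blue_grip top [142.2 238.8] 0.81 [0.515 0.328 0.07 ]
blue_grip side [171.9 365. ] 0.62 [0.515 0.328 0.07 ]
green_grip top [339.7 184.2] 0.76 [ 0.631 -0.088  0.07 ]
green_grip side [283.8 207.5] 0.58 [ 0.634 -0.094  0.07 ]
red_grip side [277.7 307.2] 0.58 [0.456 0.125 0.07 ]
hotplate_top top [144.8 243. ] 0.9 [0.508 0.331 0.044]
stage_top top [342.3 186.4] 0.9 [ 0.63  -0.094  0.044]
stage_top side [286.  215.5] 0.58 [ 0.633 -0.098  0.044]
jig_top top [239.2 265.9] 0.8 [0.459 0.127 0.044]
jig_top side [277.  314.9] 0.88 [0.461 0.125 0.044]
foam_top top [437.3 340. ] 0.97 [ 0.299 -0.299  0.025]
foam_top top [535.7 268.6] 0.77 [ 0.453 -0.514  0.025]
foam_top top [435.3 235.9] 0.73 [ 0.524 -0.297  0.025]
foam_top side [381.9 197.5] 0.86 [ 0.509 -0.302  0.025]
foam_top side [461.4 230.2] 0.81 [ 0.306 -0.314  0.025]
foam_top side [445.9 160.2] 0.59 [ 0.463 -0.525  0.025]
flux_mid top [225.9 162.5] 0.86 [0.684 0.159 0.036]
flux_mid side [183.3 276.1] 0.72 [0.683 0.164 0.036]
dish_mid top [363.2 269.3] 0.74 [ 0.452 -0.14   0.009]
dish_mid side [361.  246.3] 0.94 [ 0.462 -0.151  0.009]
driver_grip top [453.  173.1] 0.74 [ 0.665 -0.34   0.01 ]
driver_grip top [147.2 239.9] 0.53 [0.517 0.336 0.01 ]
driver_grip side [340.2 170.8] 0.85 [ 0.663 -0.341  0.01 ]
bench 0.0003571689755953231 foam 0.025535265468737873
```

View pics/crop0.png

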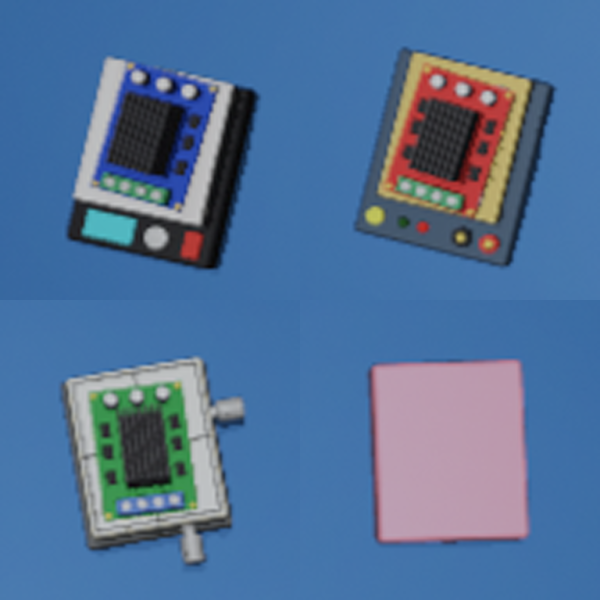

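Run:
```python
from h import *
im=cv2.imread("pics/top0.png"); D=np.load("pics/top0.npy"); C=cloud("top",D)
hsv=cv2.cvtColor(im,cv2.COLOR_BGR2HSV)
def rect(mask,name):
    mask=mask.astype(np.uint8)
    k,l,s,_=cv2.connectedComponentsWithStats(mask)
    if k<2: print(name,"none");return
    i=1+np.argmax(s[1:,4]); P=C[l==i]
    (c,sz,a)=cv2.minAreaRect((P[:,:2]*1000).astype(np.float32))
    if sz[0]<sz[1]: sz=sz[::-1]; a+=90
    a=(a+90)%180-90
    M=P[:,:2].mean(0)
    print(name,"c",np.round(c,1),"size",np.round(sz,1),"yaw",round(a,1),"n",s[i,4],"mean",np.round(M*1000,1),"z",np.round(np.median(P[:,2])*1000,1))
for nm,(u,v) in dict(hot=(150,245),jig=(240,270),stage=(343,187),foam=(438,237)).items():
    roi=np.zeros((480,640),bool); roi[v-45:v+45,u-42:u+42]=1
    z=C[...,2]
    h,_=np.histogram(z[roi],bins=np.arange(-.002,.1,.004)); print(nm,h)
    H,S,V=[hsv[...,i] for i in range(3)]
    rect(roi&(z>.068),nm+" sink")
    rect(roi&(z>.038)&(z<.052),nm+" plate+board")
    rect(roi&(z>.02)&(z<.052),nm+" >20")
    if nm=="hot": rect(roi&(H>112)&(S>150)&(z>.038),"blue board"); rect(roi&(S<60)&(V>120)&(z>.035),"alu")
    if nm=="jig": rect(roi&((H<6)|(H>174))&(S>120)&(z>.038),"red board"); rect(roi&(((H<35)&(S>60))|(z>.04)),"amber+board")
    if nm=="stage": rect(roi&(H>40)&(H<85)&(S>90)&(z>.038),"green board")
for nm,(u,v) in dict(f2=(535,268),f3=(437,340)).items():
    roi=np.zeros((480,640),bool); roi[v-60:v+60,u-55:u+55]=1
    rect(roi&(C[...,2]>.02)&(C[...,2]<.04),nm)
```

```text
hot [2437 1268  116   25   48  196  435  191   41   33  171  648  444   86
   84   88   19   18   29   91  156   89   16    0    0]
hot sink c [514.3 321.5] size [49.8 34. ] yaw -16.8 n 392 mean [514.1 320.8] z 79.9
hot plate+board c [511.3 323.2] size [100.1  92.5] yaw -12.3 n 1317 mean [510.2 319.4] z 45.2
hot >20 c [496.6 325.5] size [129.7 104.3] yaw -12.6 n 2141 mean [492.1 319.7] z 42.6
blue board c [457.3 143.8] size [438.4  85.3] yaw 72.0 n 476 mean [516.8 311.4] z 46.3
alu c [472.5 145.7] size [454.9  99.6] yaw 77.8 n 669 mean [503.6 322.4] z 44.1
jig [2321 1339  102   25  240  599  255   69  112  313  166  307  327   73
   89   76   22   31   61   61  109   88   11    0    0]
jig sink c [433.8  35.6] size [221.4  50.2] yaw 75.3 n 349 mean [457.6 126. ] z 79.5
jig plate+board c [459.6 125.1] size [100.5  82.2] yaw -14.1 n 805 mean [461.3 122.8] z 45.7
jig >20 c [446.6 128.4] size [131.5 108.8] yaw -14.2 n 1894 mean [448.2 123.7] z 36.8
red board c [429.3  46.8] size [233.7  87. ] yaw 69.9 n 565 mean [460.1 120.5] z 46.3
amber+board c [439.4  46.6] size [246.1 102.3] yaw 76.1
[... 311 characters left out ...]
9.7 n 1704 mean [632.9 -92.3] z 45.1
stage >20 c [ 621.8 -105.4] size [137.8 119.1] yaw 8.7 n 1858 mean [631.  -95.5] z 44.7
green board c [552.8 -98. ] size [240.2  64.8] yaw 5.8 n 604 mean [629.4 -89.7] z 46.4
foam [2472 1497  143   12   26  292 1402  953   90    0    0    0    0    0
    0    0    0    0    0    0    0    0    0    0    0]
foam sink c [430.  -77.9] size [0. 0.] yaw 0.0 n 1 mean [430.  -77.9] z 1315.8
foam plate+board none
foam >20 c [ 522.7 -301.1] size [125.  105.4] yaw 1.6 n 2673 mean [ 522.2 -300.9] z 25.4
f2 c [ 454.9 -510.3] size [178.8 153.6] yaw 5.1 n 5312 mean [ 454.3 -507.1] z 36.2
f3 c [ 301.2 -295. ] size [179.4 150.8] yaw 7.9 n 5440 mean [ 301.5 -293.8] z 36.1
```

Run:
```python
from h import *
im=cv2.imread("pics/top0.png"); D=np.load("pics/top0.npy"); C=cloud("top",D)
hsv=cv2.cvtColor(im,cv2.COLOR_BGR2HSV); H,S,V=[hsv[...,i] for i in range(3)]
z=C[...,2]
v0,u0=np.mgrid[:480,:640]
def R2(P):
    (c,sz,a)=cv2.minAreaRect(P.astype(np.float32))
    if sz[0]<sz[1]: sz=sz[::-1]; a+=90
    return np.round(c,1),np.round(sz,1),round((a+90)%180-90,1)
for nm,(u,v),f in [("blue",(150,245),(H>112)&(S>150)),("red",(240,270),((H<6)|(H>174))&(S>120)),("green",(343,187),(H>40)&(H<85)&(S>90))]:
    roi=np.zeros((480,640),bool); roi[v-28:v+22,u-32:u+32]=1
    s=roi&(z>.074)&(z<.09); P=C[s][:,:2]*1000
    pc=np.cov(P.T); w,e=np.linalg.eigh(pc); a=np.degrees(np.arctan2(*e[::-1,1]))
    print(nm,"sink",R2(P),"mean",P.mean(0).round(1),"pca",round((a+90)%180-90,1),len(P))
    roi[v-40:v+30,u-40:u+40]=1
    m=(roi&f).astype(np.uint8); m=cv2.morphologyEx(m,cv2.MORPH_OPEN,np.ones((2,2)))
    k,l,st,_=cv2.connectedComponentsWithStats(m); i=1+np.argmax(st[1:,4])
    ys,xs=np.where(l==i); 
    P=np.array([ray("top",(x,y),.046)[:2]*1000 for x,y in zip(xs,ys)])
    print("   board",R2(P),len(P))
```

```text
blue sink (array([514.3, 321.5]), array([49.8, 34. ]), -16.8) mean [514.4 321.5] pca -15.4 352
   board (array([513.7, 317.8]), array([83. , 62.8]), -15.9) 433
red sink (array([457.7, 127.3]), array([49.4, 30.8]), -18.2) mean [457.5 127.2] pca -18.2 269
   board (array([456.7, 123.4]), array([84.5, 63.8]), -18.0) 554
green sink (array([629.4, -89.2]), array([50.3, 30. ]), 7.6) mean [629.  -89.2] pca 8.8 192
   board (array([626.2, -92.5]), array([85.9, 63.6]), 7.1) 584
```

Taken for foam_top could be the pink blocks at top-view pixels (438,237), (535,268) and (437,340). They measure 125x105, 179x154 and 179x151 mm, so I choose (438,237), also seen in the crop. The boards are easy to tell apart by place and colour: blue at (148,240), red at (238,267), green at (342,185). The measured plate sizes match the description.

```bash
cat >> h.py <<'E'
from scipy.spatial.transform import Rotation as Rt
def quat(yaw_deg,flip=0):
    a=np.radians(yaw_deg); s=-1 if flip else 1
    x=np.array([0,0,-1.]); z=s*np.array([-np.sin(a),np.cos(a),0]); y=np.cross(z,x)
    return Rt.from_matrix(np.stack([x,y,z],1)).as_quat()
def tcp(p,zg): return np.array([p[0],p[1],zg+.164])
PL=dict(hot=(.5113,.3232,-12.5,.044),jig=(.4596,.1251,-14.1,.044),stage=(.6321,-.0918,9.4,.044),foam=(.5227,-.3011,1.6,.025))
BD=dict(blue=(.5142,.3208,-16),red=(.4576,.127,-18.1),green=(.6292,-.0894,7.4))
E
python3 - <<'E'
from h import *
print(Rt.from_quat(state()["tcp_rot"]).as_matrix().round(2))
for n,p in list(PL.items())+list(BD.items()):
  for fl in(0,1):
    for z in(.07,.19):
      q=planner.inverse_kinematics(tcp(p,z),quat(p[2],fl)); print(n,fl,z,None if q is None else np.round(q,2))
E
```

```text
[[ 0.    0.96  0.29]
 [ 0.    0.29 -0.96]
 [-1.    0.   -0.  ]]
hot 0 0.07 [ 0.23  0.71 -1.18  1.72  0.71  1.21  0.21]
hot 0 0.19 [ 0.11  0.43 -0.96  1.61  0.37  1.29  0.44]
hot 1 0.07 [-0.98  0.41  0.43  1.78 -0.2   0.99 -2.27]
hot 1 0.19 [-0.99  0.28  0.42  1.67 -0.12  1.22 -2.32]
jig 0 0.07 [ 0.51  0.28 -0.96  2.03  0.28  0.97  0.74]
jig 0 0.19 [ 0.64  0.1  -1.04  1.9   0.09  1.19  0.9 ]
jig 1 0.07 [ 0.49  0.28 -0.93  2.03  0.27  0.96 -2.4 ]
jig 1 0.19 [ 0.64  0.1  -1.03  1.9   0.09  1.19 -2.24]
stage 0 0.07 [ 0.57  0.53 -0.65  1.65  0.35  1.08  1.55]
stage 0 0.19 [ 0.59  0.42 -0.68  1.53  0.27  1.28  1.61]
stage 1 0.07 [ 0.41  0.49 -0.44  1.66  0.23  1.05 -1.5 ]
stage 1 0.19 [ 0.44  0.38 -0.47  1.54  0.18  1.26 -1.46]
foam 0 0.07 [ 0.88  0.44 -0.54  1.74  0.26  1.03  1.85]
foam 0 0.19 [ 0.89  0.32 -0.54  1.63  0.17  1.24  1.92]
foam 1 0.07 [ 0.61  0.39 -0.2   1.76  0.09  1.   -1.16]
foam 1 0.19 [ 0.62  0.28 -0.2   1.64  0.06  1.23 -1.14]
blue 0 0.07 [ 0.25  0.75 -1.22  1.72  0.74  1.23  0.13]
blue 0 0.19 [ 0.1   0.43 -0.95  1.61  0.36  1.29  0.39]
blue 1 0.07 [-0.98  0.41  0.43  1.78 -0.2   0.99 -2.32]
blue 1 0.19 [-1.13  0.31  0.62  1.67 -0.19  1.22 -2.32]
red 0 0.07 [ 0.51  0.28 -0.96  2.03  0.28  0.96  0.66]
red 0 0.19 [ 0.65  0.1  -1.04  1.9   0.09  1.19  0.83]
red 1 0.07 [ 0.51  0.28 -0.96  2.03  0.28  0.96 -2.48]
red 1 0.19 [ 0.65  0.1  -1.05  1.9   0.09  1.19 -2.31]
green 0 0.07 [ 0.56  0.53 -0.64  1.66  0.35  1.08  1.52]
green 0 0.19 [ 0.59  0.41 -0.67  1.54  0.26  1.28  1.58]
green 1 0.07 [ 0.41  0.48 -0.43  1.66  0.23  1.05 -1.54]
green 1 0.19 [ 0.44  0.38 -0.48  1.55  0.18  1.26 -1.5 ]
```

```bash
cat >> h.py <<'E'
HI=.19
def log(t):
    s=state(); print(t,"t",round(s["t"],1),"p",np.round(s["eef_pos"],4),"op",round(s["opening"],4),"F",np.round(s["ft_force"],1),"q",np.round(s["qpos"],2))
def pick(p,zg):
    q=quat(p[2])
    bot.movep(tcp(p,HI),q)
    bot.grip(.085) if state()["opening"]<.08 else None
    bot.move_l(tcp(p,zg+.03),speed=.15)
    g=bot.move_l(tcp(p,zg),speed=.06,guard=12); log(f"down {g}")
    bot.grip(.02); log("gripped")
    bot.move_l(tcp(p,zg+.03),speed=.06); bot.move_l(tcp(p,HI),speed=.2); log("lifted")
def place(p,zt):
    q=quat(p[2]); zg=zt+.026
    bot.move_l(tcp(p,HI),q,speed=.2)
    bot.move_l(tcp(p,zg+.02),speed=.12)
    g=bot.move_l(tcp(p,zg-.001),speed=.03,guard=6); log(f"set {g}")
    bot.grip(.06); bot.dwell(.3)
    bot.move_l(tcp(p,zg+.03),speed=.06); bot.move_l(tcp(p,HI),speed=.25); log("released")
E
python3 - <<'E'
from h import *
pick(BD["green"],.07)
im,d=grab_frame("side"); cv2.imwrite("pics/s1.png",im)
E
```

```text
down False t 5.0 p [ 0.6292 -0.0893  0.2339] op 0.0872 F [ 1. -0.  0.] q [ 0.56  0.52 -0.63  1.66  0.34  1.08  1.52]
gripped t 5.9 p [ 0.6292 -0.0894  0.234 ] op 0.0298 F [0.5 0.2 0.1] q [ 0.56  0.52 -0.63  1.66  0.34  1.08  1.52]
lifted t 7.2 p [ 0.6289 -0.0895  0.3528] op 0.0304 F [-0.8  0.1 -1.4] q [ 0.59  0.41 -0.67  1.54  0.26  1.28  1.58]
```

View pics/s1.png

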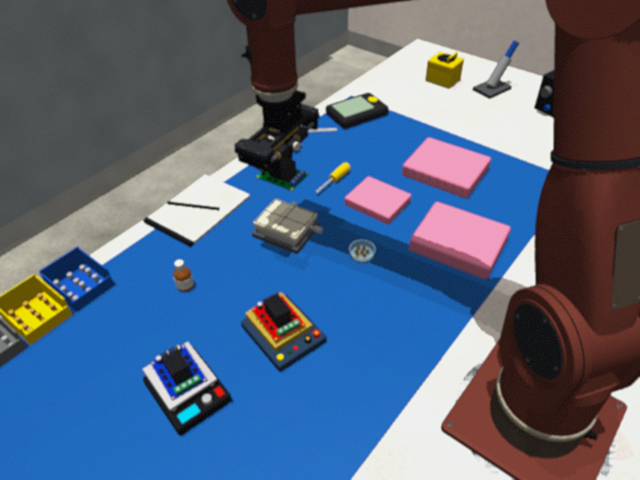

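The green board hangs level in the gripper at about (280,178), the opening is 30 mm, and the stage at (287,222) is empty.

Run:
```python
from h import *
place(PL["foam"],PL["foam"][3])
pick(BD["blue"],.07)
im,d=grab_frame("top"); cv2.imwrite("pics/t2.png",im); np.save("pics/t2.npy",d)
im,d=grab_frame("side"); cv2.imwrite("pics/s2.png",im)
```

```text
set True t 10.3 p [ 0.5225 -0.301   0.2149] op 0.0302 F [-0.7  0.4  4.7] q [ 0.89  0.47 -0.54  1.76  0.28  1.    1.84]
released t 12.7 p [ 0.5226 -0.3011  0.3541] op 0.06 F [ 0.   0.1 -0.1] q [ 0.92  0.33 -0.58  1.62  0.19  1.25  1.9 ]
down False t 17.1 p [0.5142 0.3209 0.2339] op 0.0849 F [-0.4 -0.1  0.1] q [ 0.12  0.6  -0.99  1.72  0.55  1.13  0.26]
gripped t 18.0 p [0.5142 0.3209 0.234 ] op 0.0301 F [-0.5 -0.3 -0.1] q [ 0.12  0.6  -0.99  1.72  0.55  1.13  0.26]
lifted t 19.2 p [0.5141 0.3204 0.3529] op 0.0302 F [-0.1 -0.8 -1.9] q [ 0.18  0.49 -1.07  1.6   0.44  1.32  0.34]
```

View pics/t2.png

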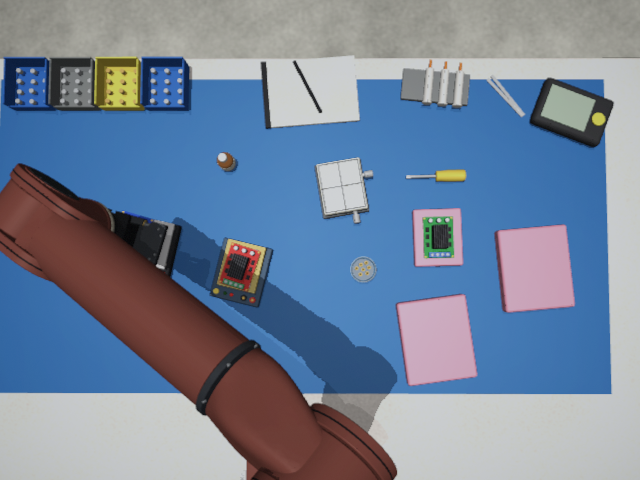

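View pics/s2.png

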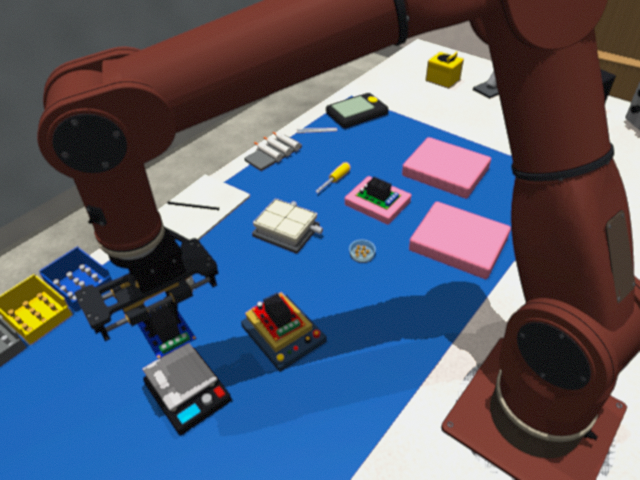

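Green lies flat on the smallest foam block at (440,236), and blue hangs in the gripper above the hot plate. The stage at (343,187) is bare, so I measure it again and then carry on.

```bash
cat > m.py <<'E'
from h import *
def rect(f,u,v,lo,hi,hw=45):
    D=np.load(f); C=cloud("top",D); z=C[...,2]
    roi=np.zeros((480,640),bool); roi[v-hw:v+hw,u-hw:u+hw]=1
    m=(roi&(z>lo)&(z<hi)).astype(np.uint8)
    k,l,s,_=cv2.connectedComponentsWithStats(m); i=1+np.argmax(s[1:,4]); P=C[l==i][:,:2]*1000
    (c,sz,a)=cv2.minAreaRect(P.astype(np.float32))
    if sz[0]<sz[1]: sz=sz[::-1]; a+=90
    w,e=np.linalg.eigh(np.cov(P.T)); pa=np.degrees(np.arctan2(*e[::-1,1]))
    return np.round(c,1),np.round(sz,1),round((a+90)%180-90,1),"mean",P.mean(0).round(1),"pca",round((pa+90)%180-90,1),len(P)
E
python3 - <<'E'
from m import *
print("stage",rect("pics/t2.npy",343,187,.038,.05))
print("green sink",rect("pics/t2.npy",438,237,.055,.075))
place(PL["stage"],.044)
pick(BD["red"],.07)
im,d=grab_frame("top"); cv2.imwrite("pics/t3.png",im); np.save("pics/t3.npy",d)
im,d=grab_frame("side"); cv2.imwrite("pics/s3.png",im)
E
```

```text
stage (array([632. , -91.7]), array([113.3,  93.9]), 9.4, 'mean', array([631.6, -91.6]), 'pca', np.float64(9.9), 2189)
green sink (array([ 522.4, -301.7]), array([50. , 31.5]), 0.5, 'mean', array([ 522.2, -301.3]), 'pca', np.float64(1.9), 290)
set True t 23.3 p [ 0.6319 -0.0919  0.234 ] op 0.0299 F [-1.5  0.5  5.9] q [ 0.81  0.68 -1.02  1.64  0.62  1.18  1.38]
released t 25.5 p [ 0.6321 -0.0918  0.3545] op 0.0598 F [ 0.2 -0.2 -0.8] q [ 0.85  0.57 -1.1   1.52  0.52  1.37  1.45]
down False t 28.8 p [0.4576 0.1272 0.2339] op 0.085 F [ 0.8 -0.2  0.1] q [ 0.64  0.35 -1.13  2.03  0.38  0.99  0.58]
gripped t 29.7 p [0.4576 0.127  0.234 ] op 0.0297 F [-0.5 -0.1 -0.1] q [ 0.64  0.35 -1.13  2.03  0.38  0.99  0.58]
lifted t 30.9 p [0.4573 0.1265 0.3531] op 0.0299 F [ 0.5 -0.  -1. ] q [ 0.81  0.14 -1.23  1.9   0.14  1.2   0.79]
```

View pics/t3.png

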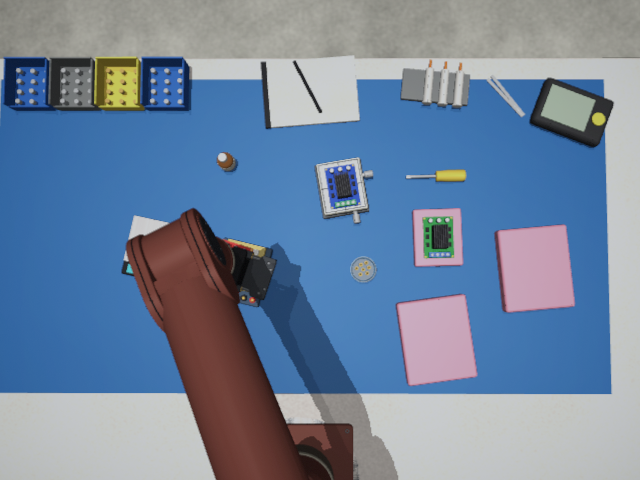

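View pics/s3.png

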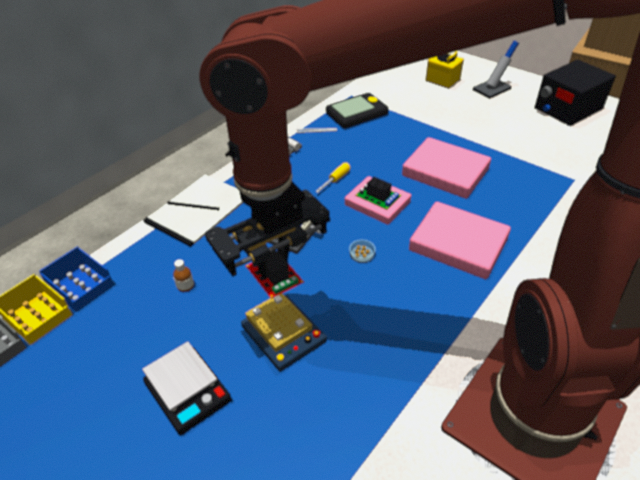

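Blue sits square on the stage at (343,187), and red is in the gripper over the jig. Joint 3 has drifted to -1.23, near its -1.3 limit. I go to the hot plate through the earlier, more comfortable joint solution.

Run:
```python
from m import *
print("blue sink",rect("pics/t3.npy",343,187,.074,.09))
bot.goto_joints([0.11,0.43,-0.96,1.61,0.37,1.29,0.44]); log("mid")
place(PL["hot"],.044)
im,d=grab_frame("top"); cv2.imwrite("pics/t4.png",im); np.save("pics/t4.npy",d)
g=(.5223,-.3014,1.5)
bot.goto_joints([0.89,0.32,-0.54,1.63,0.17,1.24,1.92])
log("over foam")
im,d=grab_frame("top"); cv2.imwrite("pics/t5.png",im); np.save("pics/t5.npy",d)
print("jig",rect("pics/t5.npy",240,270,.028,.05), rect("pics/t5.npy",240,270,.035,.05))
print("red sink",rect("pics/t5.npy",148,240,.074,.09,30))
pick(g,.051)
```

```text
blue sink (array([630.8, -93.2]), array([50.5, 29.9]), 9.5, 'mean', array([630. , -93.3]), 'pca', np.float64(8.7), 201)
mid t 32.0 p [0.5119 0.3216 0.3541] op 0.0298 F [ 0.6 -0.3 -0.8] q [ 0.11  0.43 -0.96  1.61  0.37  1.29  0.44]
set True t 33.9 p [0.5112 0.323  0.234 ] op 0.0299 F [ 0.5 -0.   4.5] q [ 0.06  0.55 -0.89  1.73  0.48  1.1   0.36]
released t 36.1 p [0.5113 0.3232 0.3543] op 0.0599 F [-0.  -0.3 -0.3] q [ 0.11  0.43 -0.96  1.61  0.37  1.29  0.44]
over foam t 38.4 p [ 0.5231 -0.2989  0.3526] op 0.0598 F [-0.3 -1.2 -0.2] q [ 0.89  0.32 -0.54  1.63  0.17  1.24  1.92]
jig (array([460. , 125.4]), array([102.1,  84.6]), -13.5, 'mean', array([459.7, 125. ]), 'pca', np.float64(-13.2), 1837) (array([460. , 125.2]), array([101.8,  83.8]), -13.8, 'mean', array([459.5, 125.4]), 'pca', np.float64(-15.9), 1226)
red sink (array([511. , 321.6]), array([49.8, 32.9]), -12.2, 'mean', array([511.1, 321.8]), 'pca', np.float64(-13.0), 351)
down False t 41.0 p [ 0.5224 -0.3013  0.2149] op 0.085 F [0.5 0.8 0.7] q [ 0.86  0.46 -0.51  1.76  0.26  0.99  1.85]
gripped t 41.9 p [ 0.5223 -0.3014  0.215 ] op 0.0299 F [-0.5 -0.1 -0.1] q [ 0.86  0.46 -0.51  1.76  0.26  0.99  1.85]
lifted t 43.2 p [ 0.5219 -0.3013  0.3527] op 0.0297 F [-0.3 -0.3 -2.3] q [ 0.89  0.32 -0.54  1.63  0.17  1.24  1.92]
```

View pics/t5.png

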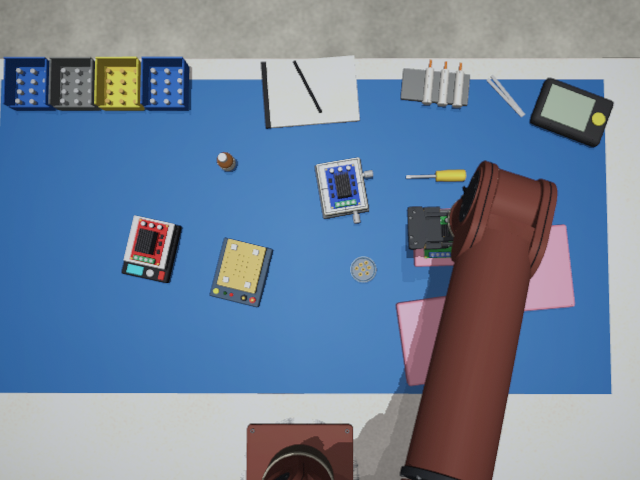

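Red is square on the hot plate at (150,241), and the empty jig at (242,266) measures (460,125) mm, yaw -14°. Green is lifted; I place it.

Run:
```python
from m import *
place((.4598,.1252,-13.9),.044)
bot.goto_joints([0.89,0.32,-0.54,1.63,0.17,1.24,1.92]); log("away")
im,d=grab_frame("top"); cv2.imwrite("pics/t6.png",im); np.save("pics/t6.npy",d)
im,_=grab_frame("side"); cv2.imwrite("pics/s6.png",im)
for n,u,v in[("red",148,240),("green",240,265),("blue",343,187)]: print(n,rect("pics/t6.npy",u,v,.074,.09,30))
a=cv2.resize(cv2.imread("pics/t6.png")[130:320,100:400],None,fx=2.6,fy=2.6,interpolation=cv2.INTER_CUBIC); cv2.imwrite("pics/c6.png",a)
```

```text
set True t 47.2 p [0.4596 0.1251 0.2338] op 0.0295 F [-1.7 -0.3  5.4] q [ 0.4   0.25 -0.83  2.03  0.22  0.95  0.78]
released t 49.5 p [0.4598 0.1251 0.3542] op 0.0599 F [ 0.5  0.7 -0.5] q [ 0.48  0.08 -0.86  1.9   0.06  1.19  0.93]
away t 51.0 p [ 0.5231 -0.2985  0.3526] op 0.0597 F [0.1 0.2 1. ] q [ 0.89  0.32 -0.54  1.63  0.17  1.24  1.92]
red (array([511.1, 322.4]), array([50. , 32.7]), -13.8, 'mean', array([511.2, 321.7]), 'pca', np.float64(-13.7), 348)
green (array([460.1, 124.2]), array([49.7, 30.6]), -14.7, 'mean', array([460.2, 123.8]), 'pca', np.float64(-12.3), 288)
blue (array([630.7, -93.2]), array([50.3, 29.7]), 9.3, 'mean', array([630.4, -93.3]), 'pca', np.float64(8.1), 199)
```

View pics/c6.png

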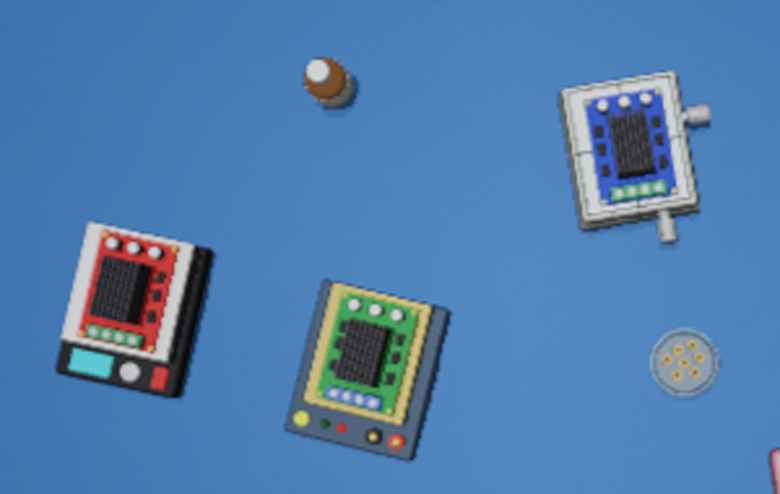

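View pics/s6.png

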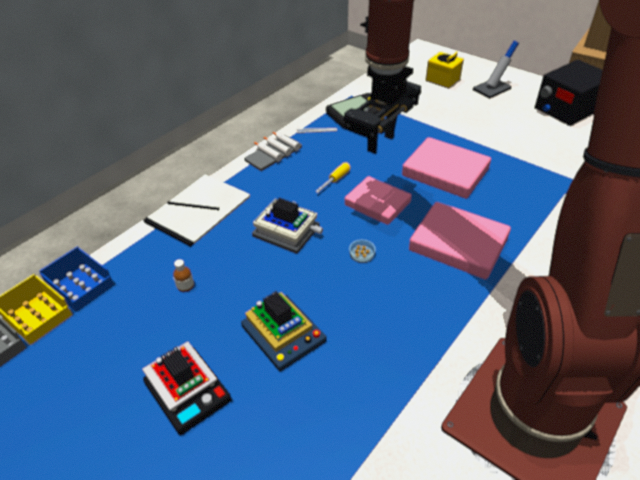

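All three boards lie flat, centred and square: red on the hot plate, green on the jig, blue on the stage. The bystanders have not moved and the arm is clear of everything.

```bash
python3 -c "
from rig import bot
bot.close_job()"
```

```text
the job is handed in; nothing more can be done
```

All three boards are in their new places and the job is handed in at about 51 s of the 112 s; handing in reports no verdict. I parked green on the smallest pink foam block. Then blue went from the hot plate to the stage, red from the jig to the hot plate, and green from the foam to the jig.

**Placement:** my last top-view measurement put every board within about 2 mm of its place's middle and within about 2° of square. All three boards lie flat in both views.

**Setting down:** each board was lowered slowly until light contact, with force readings of about 4.5–6 N, and then released.

**Bystanders:** the flux bottle, dish and screwdriver look unmoved in the pictures. I did not measure them again at the end.

**Checks that disagreed:** the two ways I fitted the boards' yaw differed by 1–2°, which is well inside the limit.

**Joint limit:** joint 3 drifted to -1.23 rad while lifting red, near its -1.3 limit. I moved it back to an easier arm pose before going on.

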